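# Wring a bare heat sink onto a processor

## Robot

A 7-joint arm with a two-finger parallel gripper is mounted at the origin on the work surface. World frame = base frame: x ahead of the robot, y to its left, z up, the work surface at z = 0. Lengths are in m, angles in rad, forces in N, time in s.
With the tool pointing down it reaches from about 0.375 to 0.925 m from the base axis. Payload 3.1 kg.
Tool frame: the origin (TCP) lies between the finger pads; the fingertips stand 19 mm ahead of it and the grasp point (between the pads) is the TCP; z points along the fingers, y is the direction in which the jaws open and shut (so a half turn about z gives the same grasp; the last joint's range is limited). The gripper opens to 85 mm and grips with 20 to 120 N. Pads are 22 mm wide; open, the fingers measure 114 mm over their backs; the gripper's body (76 mm by 85 mm) begins 54 mm behind the grasp point. The pads swing forward as they close: fully open they stand 13 mm farther back than shut.
Start: joints at [1.041, 0.383, 0.044, 1.598, -0.018, 1.161, -0.05], TCP at [0.272, -0.59, 0.25] pointing down, gripper open.
Joint ranges: [-2.61, 2.61], [-0.41, 2.15], [-1.48, 1.57], [0, 2.5], [-1.57, 4.71], [0.05, 1.97], [-2.85, 2.85]. Speed limits (rad/s): [2.79, 2.79, 3.14, 3.14, 3.14, 3.14, 3.14].

## Interface

Orientations are given as a unit quaternion [x, y, z, w].
In Python, from bench import move_ptp, movel, move_j, move_gripper, pause, inverse_kinematics, read_camera, camera_params, MotionError, sign_off, look_for, tip_of, read_time_s, read_qpos, read_joint_vel, read_effort, read_eef_pos, read_tcp_rot, read_ft_force, read_ft_torque, read_finger_gap gives the robot as it stands. Calls block until the motion is done:
- move_ptp(position, orientation): joint-space move of the TCP to a pose.
- movel(position, orientation=None, speed=0.15): straight line of the TCP; orientation=None keeps the orientation; speed is the mean speed in m/s.
- move_j(angles): joint-space move.
- move_gripper(opening, effort=None): finger opening in m; effort is the grip in N (None keeps the last); returns when the fingers have stopped.
- pause(seconds).
- inverse_kinematics(position, orientation): joint angles nearest the present ones, or None.
- read_camera(name): name is "scene" or "side" or "wrist"; returns the picture (400x640x3 uint8, red, green, blue); there is no depth.
- camera_params(name): a dict with "K" (3x3 intrinsics, pixels), "dist_coeffs" ([k1, k2, p1, p2, k3] as OpenCV has them; the pictures are not rectified), "camera_from_world" (4x4, takes a point from world to camera coordinates). Camera axes: x right, y down, z forward; pixel columns grow to the right and rows downward; lengths in m; the calibration is good to about 2 mm. A picture is of the moment at which its call begins: read the wrist's pose just before it. camera_params takes no time and is no camera call; for the wrist camera it gives the pose at the moment of the call.
A pose or a line that the arm cannot do raises MotionError and nothing moves.
- sign_off(): hands the job in, once; it reports no verdict.
Trained networks look in the newest picture that a camera, given by its name, has taken for a name from the list of things; names that differ only in an ending like _2 or _b are one class to them, and where a whole thing is asked for, a point or a joint stands for the part that bears it (a point fixed in the world has none). Each returns a list of dicts, best first, with "confidence" (0 to 1); they miss things now and then, are a little off and sometimes report something else, mostly with a low value. They report only what shows in the picture. A call takes as long as a camera call. They do not tell look-alikes from the thing itself.
- look_for(camera, name): "at" ([column, row] in pixels, amid what is visible of it).
- tip_of(camera, name): "at" ([column, row] in pixels: a listed point, or the origin of a listed thing).
Readings, each from a call of its own:
- read_time_s(): time.
- read_qpos(): joint angles.
- read_joint_vel(): joint speeds.
- read_effort(): joint torques, N m.
- read_eef_pos(): TCP position.
- read_tcp_rot(): TCP orientation.
- read_ft_force(): force on the tool from outside, world axes, zero at the start.
- read_ft_torque(): the same for the moment, N m.
- read_finger_gap(): finger opening in m.
Only numpy, scipy, OpenCV 4.12 (cv2) and the standard library are available. Lean on these libraries where they do the work, as an engineer would, in place of code of your own. Each camera call takes 0.05 s, during which the arm holds its last target.

## Task

Take the finned heat sink whose square base is the same size as the processor's bare metal lid, lower it flat so that only about half of its base lies on the lid, then, pressing gently, slide it across the lid face to face until it meets the stop ledge and its edges line up with the lid's all round; do not set it down from above in its final place. Then swing the keeper arm over the heat sink as far as it goes, and leave all the other things where they are.

Things in the scene. Friction and masses are not known exactly. Their poses are not given: they have to be found in the camera images.
- sink_square: The heat sink to use: bare aluminium, square base 44 x 44 mm, 28 mm high (6 mm base, then upright fins along its x, outer fins flush with the base, so it grips as a 44 mm block across x or y), 60 to 130 g. Origin at the centre of its underside, z up. Stands upright on a 3 mm cardboard sheet, near two like it of other sizes.
- sink_long: Another heat sink, not to be used: 70 mm (its x) x 44 mm, 28 mm high. Origin at the centre of its underside.
- sink_small: Another heat sink, not to be used: 28 x 28 mm, 28 mm high. Origin at the centre of its underside.
- lid (a point): Centre of the top face of the processor's flat steel lid, 44 x 44 mm, 16 mm above the table, in a white socket on the fixed circuit board (lid 4 mm above the socket). z up; x points across the lid to the stop ledge. Sides -x, +y and -y have no stop; slide on from -x. There nothing stands above the lid's face within 60 mm of its centre.
- stop (a point): Middle of the top edge of the stop ledge's face: a dark bar 50 mm long (along y), 6 mm thick, its top 6 mm above the lid's face. The face stands at x = +22 mm from the lid's centre, flush with the lid's edge: with the heat sink against it the edges line up along x. Same axes as lid. Beyond it, at x = 42 to 58 mm, lies a cooler 9 mm higher than the lid.
- memory (a point): Middle of the top of two upright memory sticks on the board, which run along the lid's x beside the lid, at y = -68 to -81 mm from its centre, tops 21 mm above the lid's face. Same axes as lid.
- pivot (a point): Axis of the keeper arm's round post (radius 6 mm) on the board, at x = 45, y = 60 mm from the lid's centre in the lid's axes; this point is 54.5 mm above the table. The arm swings level about this upright axis. Same axes as lid.
- keeper (a joint): Angle of the flat steel keeper arm (75 mm from axis to knob, 12 mm wide, underside 47 mm above the table, 3 mm above a seated heat sink). 0: points along the lid's +y, away from the lid; grows anticlockwise from above, by way of -x, to its end stop at 2.498, knob over the lid's centre. Starts at 0 to 0.4. No spring; light friction (0.5 N at the knob) holds it.
- knob (a point): Middle of the top of the keeper arm's upright round black knob (12 mm diameter, standing 25 mm above the arm, top 77 mm above the table). It is fixed to the arm and turns with it; it can be pinched lightly from above and led round in an arc, 75 mm from pivot.
- drive: Bystander: flat black 2.5-inch drive, 100 x 70 x 7 mm. Origin at the centre of its underside.
- screwdriver: Bystander: screwdriver, 170 mm long. Origin at the centre of its underside.
- mouse: Bystander: white computer mouse, 104 x 60 x 36 mm. Origin at the centre of its underside.
- jar: Bystander: small grey jar with a white cap, 44 mm across, 45 mm high. Origin at the centre of its underside.
- coil_spacer: Bystander: copper disc, 32 mm across, 20 mm high. Origin at the centre of its underside.
- processor: The processor with its steel lid, fixed on the board; origin 4 mm below lid, same axes.
Mind the look-alikes: they are no part of the job. Leave any purple look-alike of the sink_square alone.

How it is judged:
On the way, in this order (a step that is already met when the one before it is completed fails the run):
1. the square heat sink lies flat with only part of its base on the lid (8 mm or more short of its place) and is pressed on it (z of sink_square in the frame of lid between -0.002 and 0.002 m and angle between sink_square's own z axis and vertical below 0.06 rad and x of sink_square in the frame of lid between -0.04 and 0.04 m and y of sink_square in the frame of lid between -0.04 and 0.04 m and horizontal distance between sink_square and lid above 0.008 m and contact force between sink_square and processor above 0.5 N), for 0.05 s.
2. it has been slid into full contact, its edges in line with the lid's (z of sink_square in the frame of lid between -0.002 and 0.002 m and angle between sink_square's own z axis and vertical below 0.06 rad and x of sink_square in the frame of lid between -0.0035 and 0.0035 m and y of sink_square in the frame of lid between -0.0035 and 0.0035 m and (angle between the x axis of sink_square and the x axis of lid, either way round below 0.08 rad or angle between the x axis of sink_square and the y axis of lid, either way round below 0.08 rad)), for 0.2 s.
3. the keeper arm is swung over it (value of joint keeper above 2.3 rad), for 0.2 s.
At the end, for the whole second after the job is handed in: The square heat sink lies at rest flat on the lid (within 2 mm in height, 0.06 rad of tilt), within 3.5 mm of the lid's centre along both of the lid's axes and with its sides within 0.08 rad of parallel to the lid's; the keeper arm is at 2.3 rad or more, over the heat sink (all of step 2 and value of joint keeper above 2.3 rad and linear speed of sink_square below 0.01 m/s and angular speed of sink_square below 0.1 rad/s); the robot touches nothing.
It fails at once if the square heat sink was set down from above in its final place: within 7 mm of it along both axes while 3 to 20 mm above the lid (x of sink_square in the frame of lid between -0.007 and 0.007 m and y of sink_square in the frame of lid between -0.007 and 0.007 m and z of sink_square in the frame of lid between 0.003 and 0.02 m).
It fails at once if the lid was pressed with more than 40 N (contact force between sink_square and processor above 40 N).
It fails at once if another heat sink or a bystander (drive, screwdriver, mouse, jar, copper spacer) was moved by more than 25 mm (distance of any of sink_long, sink_small, drive, screwdriver, mouse, jar, coil_spacer from where it was at the start of the episode above 0.025 m).
It also fails if it takes over 64 s, if anything falls off the work surface, if the arm or the gripper's body presses on something with over 40 N, if the wrist force passes 120 N, or if a joint passes its speed limit or range.

## Working session

There is one attempt and no reset: what is moved stays moved. The work goes in short steps, each a Python script; the robot and the scene stay as the last script left them, time stands still between calls to the robot, and variables do not carry over. Pictures are saved under pics/ and viewed, and the job is handed in when it is done.

```bash
ls; mkdir -p pics; python3 - <<'E'
from bench import *
import cv2,json
for c in ["scene","side","wrist"]:
    im=read_camera(c); cv2.imwrite(f"pics/{c}0.png",im[:,:,::-1])
    p=camera_params(c); print(c,p["K"],p["dist_coeffs"],p["camera_from_world"])
    for n in ["sink_square","sink_long","sink_small","lid","stop","pivot","knob","memory"]:
        print(n,[(d["at"],round(d["confidence"],2)) for d in tip_of(c,n)[:3]])
print(read_time_s(),read_eef_pos(),read_tcp_rot(),read_finger_gap(),read_ft_force())
E
```

```text
pics
scene [[447.14173821   0.         315.83677191]
 [  0.         447.14173821 189.90763195]
 [  0.           0.           1.        ]] [-0.00711257  0.          0.          0.          0.        ] [[-0.3839563   0.92329145 -0.01051018  0.21708129]
 [ 0.75414592  0.30700778 -0.58052575 -0.35818326]
 [-0.53276776 -0.23082273 -0.81417405  1.55712284]
 [ 0.          0.          0.          1.        ]]
sink_square [([416.1, 174.1], 0.82), ([298.1, 175.2], 0.51)]
sink_long [([265.6, 200.8], 0.64)]
sink_small [([246.3, 265.6], 0.72), ([250.8, 158.7], 0.55)]
lid [([383.5, 215.1], 0.63)]
stop [([384.5, 222.7], 0.78), ([316.0, 266.0], 0.35)]
pivot [([401.0, 234.7], 0.92)]
knob [([427.7, 242.0], 0.76)]
memory [([366.1, 199.1], 0.81)]
side [[520.33377229   0.         316.8884288 ]
 [  0.         520.33377229 195.75121189]
 [  0.           0.           1.        ]] [-0.08687828  0.          0.          0.          0.        ] [[ 0.95999727 -0.27981073  0.01054464 -0.51449917]
 [-0.13922687 -0.50966652 -0.84903234  0.14790432]
 [ 0.24294262  0.81360064 -0.52823564  1.34678744]
 [ 0.          0
[... 312 characters left out ...]
6), ([345.2, 344.5], 0.18)]
memory [([293.6, 190.1], 0.69)]
wrist [[327.46163622   0.         319.49100348]
 [  0.         327.46163622 203.28826855]
 [  0.           0.           1.        ]] [-0.065408  0.        0.        0.        0.      ] [[ 0.41816596 -0.90836972  0.00129818 -0.65247246]
 [-0.86334036 -0.3969916   0.31151419 -0.03946517]
 [-0.28245469 -0.13138541 -0.95024061  0.37981249]
 [ 0.          0.          0.          1.        ]]
sink_square []
sink_long []
sink_small []
lid []
stop []
pivot []
knob []
memory []
1.35 [ 0.2720657  -0.59032751  0.25025078] [ 9.76774520e-01  2.14269776e-01  5.26995471e-06 -1.34112500e-05] 0.08519619127072786 [-0.80097878  0.66406242  0.14901976]
```

View pics/scene0.png

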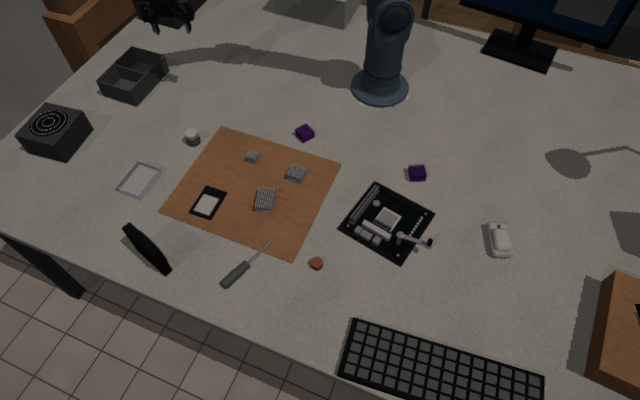

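View pics/side0.png

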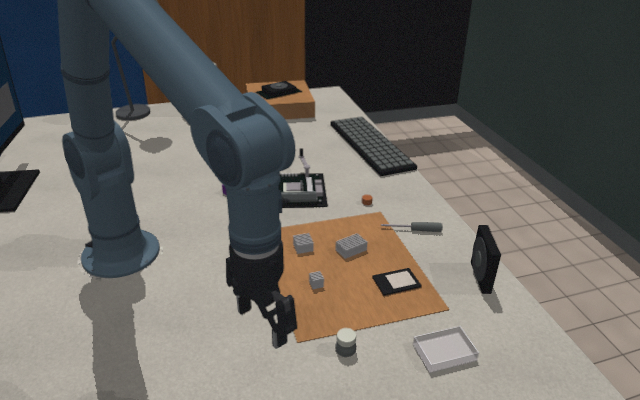

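The scene view shows the silver square sink at about (297,175), the long one at (264,200) and the small one at (252,158). Purple look-alikes are at (305,132) and (417,173). The lid is at (388,217) and the keeper knob at about (430,242). Next I'll turn these pixels into world positions.

```bash
cat > h.py <<'E'
from bench import *
import numpy as np, cv2
from scipy.spatial.transform import Rotation as R
def ray2z(p,uv,z):
    K=np.array(p["K"]);T=np.array(p["camera_from_world"])
    n=cv2.undistortPoints(np.array([[uv]],float),K,np.array(p["dist_coeffs"]))[0,0]
    d=T[:3,:3].T@np.array([n[0],n[1],1]); c=-T[:3,:3].T@T[:3,3]
    return c+d*(z-c[2])/d[2]
def proj(p,X):
    T=np.array(p["camera_from_world"])
    return cv2.projectPoints(np.array(X,float).reshape(-1,3),cv2.Rodrigues(T[:3,:3])[0],T[:3,3],np.array(p["K"]),np.array(p["dist_coeffs"]))[0][:,0]
def down(a):  # tool pointing down, jaw (tool y) axis along world angle a
    y=np.array([np.cos(a),np.sin(a),0]);z=np.array([0,0,-1.]);x=np.cross(y,z)
    return R.from_matrix(np.c_[x,y,z]).as_quat()
def snap(c,name):
    p=camera_params(c); im=read_camera(c); cv2.imwrite("pics/"+name,im[:,:,::-1]); return p,im
E
python3 - <<'E'
from h import *
p=camera_params("scene");s=camera_params("side")
for n,uv,z in [("sq",(297,175),.02),("sqorg",(298.1,175.2),.003),("lid",(383.5,215.1),.016),("lidme",(388,217),.016),("stop",(384.5,222.7),.022),("pivot",(401,234.7),.0545),("knob",(427.7,242),.077),("mem",(366.1,199.1),.037),("long",(264,200),.02),("small",(252,158),.02),("purple",(417,173),.015)]: print(n,ray2z(p,uv,z))
for n,uv,z in [("sq",(306.9,245.3),.003),("stop",(294.9,180.2),.022),("pivot",(305,163.7),.0545),("knob",(300.3,143.2),.077),("mem",(293.6,190.1),.037)]: print(n,ray2z(s,uv,z))
# wrist camera in tool
w=camera_params("wrist");T=w["camera_from_world"];c=-T[:3,:3].T@T[:3,3]
Rt=R.from_quat(read_tcp_rot()).as_matrix();print("cam in tool",Rt.T@(c-read_eef_pos()),"axis",Rt.T@T[2,:3], "tool y",Rt[:,1])
im=read_camera("scene");a=cv2.resize(im[150:270,220:440],None,fx=3.6,fy=3.6,interpolation=cv2.INTER_CUBIC);cv2.imwrite("pics/sc_zoom.png",a[:,:,::-1])
E
```

```text
sq [ 0.47237134 -0.09830849  0.02      ]
sqorg [ 0.46022818 -0.10095509  0.003     ]
lid [0.50693785 0.17798881 0.016     ]
lidme [0.50817133 0.19129692 0.016     ]
stop [0.533058   0.18838381 0.022     ]
pivot [0.57187318 0.2411256  0.0545    ]
knob [0.58053154 0.30913182 0.077     ]
mem [0.48861864 0.11937582 0.037     ]
long [ 0.58857892 -0.14854194  0.02      ]
small [ 0.46452243 -0.25068859  0.02      ]
purple [0.32886474 0.22485057 0.015     ]
sq [ 0.47830071 -0.10305     0.003     ]
stop [0.52397489 0.20602468 0.022     ]
pivot [0.56721438 0.24452637 0.0545    ]
knob [0.5786948  0.34676206 0.077     ]
mem [0.49969864 0.12510242 0.037     ]
cam in tool [ 0.08053526  0.0020145  -0.12377859] axis [-0.31153319  0.00107621  0.95023466] tool y [ 4.18586515e-01 -9.08176926e-01 -2.39411505e-05]
```

View pics/sc_zoom.png

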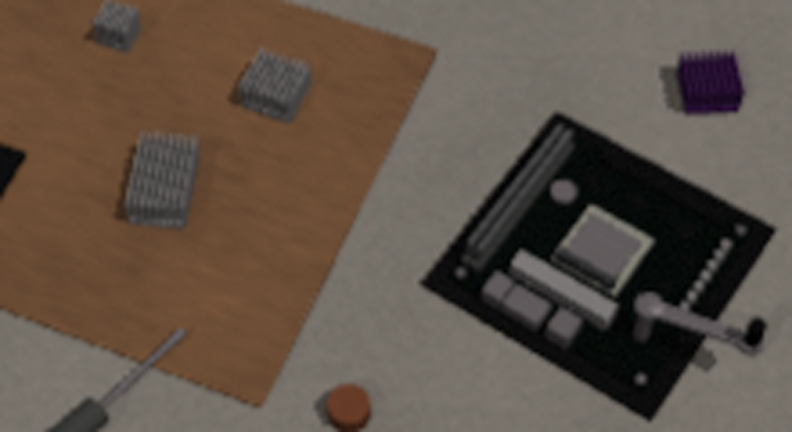

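```bash
python3 - <<'E'
from h import *
for nm,pos,a in [("wsink",(0.46,-0.10,0.22),-1.57),("wboard",(0.50,0.19,0.25),-1.57)]:
    print(inverse_kinematics(pos,down(a)))
    move_ptp(pos,down(a)); pause(0.3)
    p,im=snap("wrist",nm+".png"); np.save(nm+".npy",p,allow_pickle=True)
    for n,z in [("sink_square",.003),("lid",.016),("stop",.022),("pivot",.0545),("knob",.077),("memory",.037)]:
        print(n,[(np.round(d["at"],1),round(d["confidence"],2),ray2z(p,d["at"],z).round(4)) for d in tip_of("wrist",n)[:3]])
    print(read_time_s(),read_qpos())
E
```

```text
[ 0.43116234  0.09243825 -0.31767235  2.03281231  0.03381834  1.02119765
 -1.47291238]
sink_square [(array([ 64. , 281.7]), 0.82, array([0.3268, 0.2176, 0.003 ])), (array([322. , 167.6]), 0.8, array([ 0.4696, -0.1051,  0.003 ])), (array([360.8, 291.3]), 0.69, array([ 0.3179, -0.1523,  0.003 ]))]
lid [(array([ 38.1, 128.8]), 0.83, array([0.5155, 0.1889, 0.016 ]))]
stop [(array([ 35.2, 108.6]), 0.79, array([0.536, 0.182, 0.022]))]
pivot []
knob [(array([462.7, 175.9]), 0.57, array([ 0.4783, -0.2235,  0.077 ]))]
memory [(array([ 96.1, 143.7]), 0.7, array([0.5015, 0.1123, 0.037 ]))]
3.95 [ 0.4311684   0.09247499 -0.31771236  2.03283352  0.03380712  1.02121526
 -1.47288797]
[ 0.07548725  0.21421384 -0.57606452  1.85118473  0.12943325  1.11328826
 -2.11749596]
sink_square [(array([295.6, 294.4]), 0.94, array([0.334 , 0.2184, 0.003 ])), (array([559.6, 299.3]), 0.93, array([ 0.3193, -0.1463,  0.003 ])), (array([558.1, 195.9]), 0.79, array([ 0.4691, -0.1067,  0.003 ]))]
lid [(array([318.6, 159.8]), 0.72, array([0.515 , 0.1875, 0.016 ]))]
stop [(array([323.6, 141.3]), 0.94, array([0.5361, 0.1821, 0.022 ]))]
pivot [(array([265.7, 106.7]), 0.9, array([0.573 , 0.2371, 0.0545]))]
knob [(array([177.3, 108.9]), 0.59, array([0.5728, 0.3124, 0.077 ]))]
memory [(array([390.9, 178.8]), 0.77, array([0.4986, 0.1109, 0.037 ]))]
5.7333 [ 0.07551974  0.21415629 -0.57616437  1.85119278  0.12943222  1.11329712
 -2.11748682]
```

View pics/wsink.png

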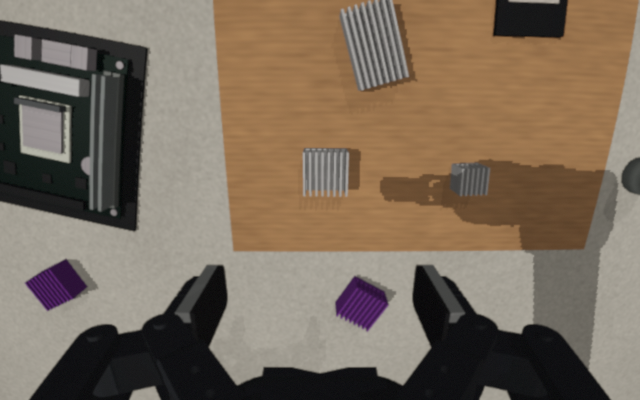

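View pics/wboard.png

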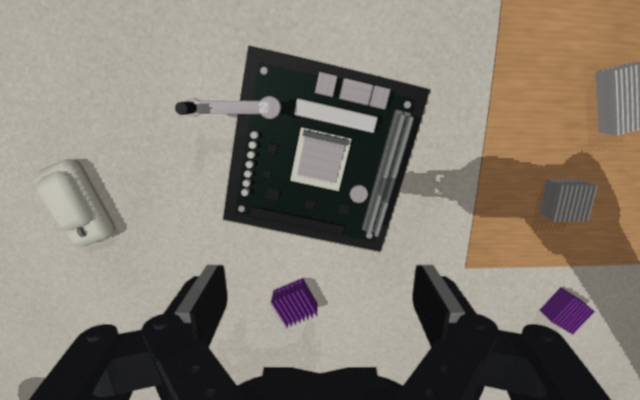

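```bash
python3 - <<'E'
import cv2
a=cv2.imread("pics/wboard.png");cv2.imwrite("pics/z1.png",cv2.resize(a[90:200,250:410],None,fx=5,fy=5,interpolation=cv2.INTER_CUBIC))
a=cv2.imread("pics/wsink.png");cv2.imwrite("pics/z2.png",cv2.resize(a[130:220,280:380],None,fx=6,fy=6,interpolation=cv2.INTER_CUBIC))
E
```

```text
(no output)
```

View pics/z1.png

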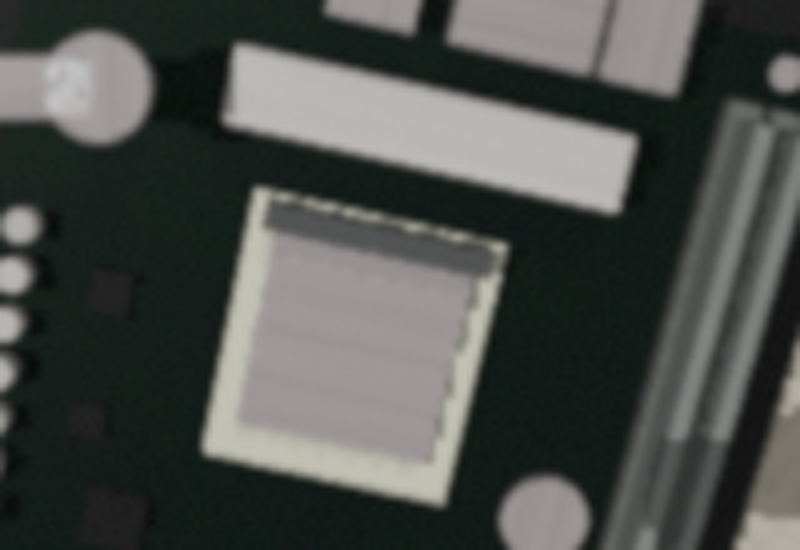

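View pics/z2.png

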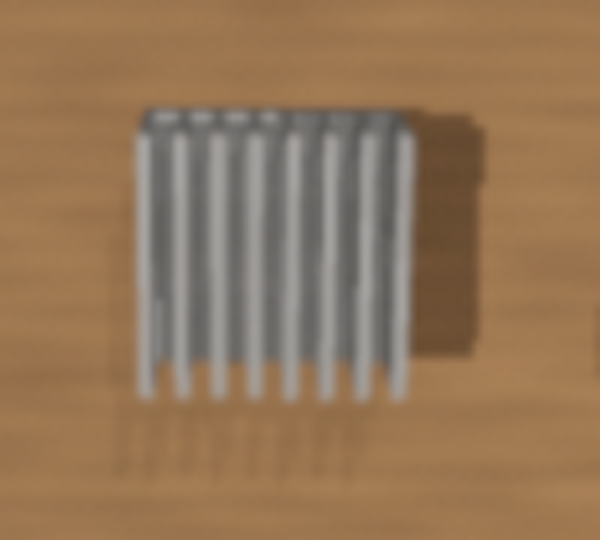

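```bash
python3 - <<'E'
from h import *
pb=np.load("wboard.npy",allow_pickle=True).item();ps=np.load("wsink.npy",allow_pickle=True).item()
f=lambda x,y,s,ox,oy:((x+.5)/s-.5+ox,(y+.5)/s-.5+oy)
L=[ray2z(pb,f(x,y,5,250,90),z) for x,y,z in [(237,428,.016),(435,463,.016),(268,235,.016),(475,280,.016)]]
NL,NR,FL,FR=L;print(np.round(L,4),np.linalg.norm(NL-NR))
for a,b,o in[(NR,NL,-90),(NL,FL,0),(NR,FR,0)]: d=b-a;print(np.degrees(np.arctan2(d[1],d[0]))+o)
for t in(-12.,-12.6,-13.2):
    t=np.radians(t);x=np.array([np.cos(t),np.sin(t)]);y=np.array([-x[1],x[0]]);print("lid c",(NL+NR)[:2]/2+.022*x)
    piv=ray2z(pb,(265.7,106.7),.0545)[:2];print(" from pivot",piv-.045*x-.06*y)
S=np.array([ray2z(ps,f(x,y,6,280,130),.031) for x,y in [(137,131),(413,131),(137,400),(408,400)]]);print(S.round(4),S.mean(0))
for i,j,o in[(1,0,-90),(3,2,-90),(2,0,0),(3,1,0)]: d=S[i]*-1+S[j];print(np.linalg.norm(d),np.degrees(np.arctan2(d[1],d[0]))+o)
# model overlay on the board
t=np.radians(-12.6);x=np.array([np.cos(t),np.sin(t),0]);y=np.array([-x[1],x[0],0])
for c in [(.515,.1875)]:
    C=np.array([*c,.016])
    print(proj(pb,[C+sx*.022*x+sy*.022*y for sx in(-1,1) for sy in (1,-1)]).round(1))
E
```

```text
[[0.4977 0.2117 0.016 ]
 [0.4895 0.1673 0.016 ]
 [0.5404 0.2041 0.016 ]
 [0.5306 0.1592 0.016 ]] 0.045149942153668805
-10.436625843994975
-10.143144088437397
-11.229902867973914
lid c [0.51510085 0.1849661 ]
 from pivot [0.51646863 0.18779508]
lid c [0.51505177 0.18474101]
 from pivot [0.51595512 0.18838935]
lid c [0.51500034 0.18451644]
 from pivot [0.51544787 0.18898896]
[[ 0.4913 -0.0861  0.031 ]
 [ 0.4912 -0.1301  0.031 ]
 [ 0.4464 -0.0854  0.031 ]
 [ 0.4464 -0.1305  0.031 ]] [ 0.46883063 -0.10801368  0.031     ]
0.04403456024725537 -0.02393730345627887
0.045091313841971015 -0.04950181163712841
0.04484742246665716 -0.9338507498831716
0.044863209410988945 0.41610924428266927
[[295.2 174.6]
 [333.5 182.9]
 [303.1 135.8]
 [342.7 144.6]]
```

```bash
python3 - <<'E'
from h import *
pb=np.load("wboard.npy",allow_pickle=True).item()
im=cv2.imread("pics/wboard.png")
und=[ray2z(pb,u,.004)[:2] for u in [(249,46),(429,89),(381,250),(224,219)]]
for i in range(4):
    d=und[(i+1)%4]-und[i];print(np.linalg.norm(d),np.degrees(np.arctan2(d[1],d[0]))%90-90)
# orthorectify lid plane z=.016, 0.25mm/px, center .515,.186
N=560;s=.00025
g=np.mgrid[0:N,0:N];X=.515+ (N/2-g[0])*s;Y=.186+(N/2-g[1])*s
uv=proj(pb,np.stack([X,Y,np.full_like(X,.016)],-1)).reshape(N,N,2).astype(np.float32)
o=cv2.remap(im,uv[...,0],uv[...,1],cv2.INTER_CUBIC);cv2.imwrite("pics/ortho.png",o)
E
```

```text
0.19663494178507782 -12.629967677837044
0.19599304770393142 -12.33508847398653
0.19722251281954517 -12.265076144794506
0.19724692480064077 -12.50647854104625
```

View pics/ortho.png

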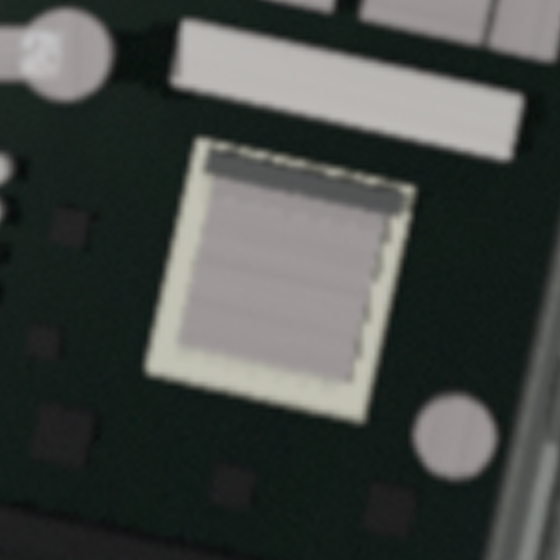

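```bash
python3 - <<'E'
from h import *
t=np.radians(-12.45);x=np.array([np.cos(t),np.sin(t)])
C=np.array([.5154,.186])
for s in(-1,1):
  print(s,inverse_kinematics((.4688,-.108,.1),down(s*np.pi/2)))
  for d,z in[(-.02,.041),(0,.041),(0,.1)]:
    print(inverse_kinematics((*(C+d*x),z),down(t+s*np.pi/2)))
move_ptp((.4688,-.108,.10),down(-np.pi/2)); 
movel((.4688,-.108,.027),speed=.08)
print(read_ft_force(),read_eef_pos())
move_gripper(.03,30); pause(.2)
print(read_finger_gap(),read_ft_force(),read_time_s())
snap("wrist","grasp.png")
E
```

```text
-1 [ 0.49242667  0.29993885 -0.38937064  2.09790837  0.16156024  0.77155981
 -1.56826224]
[-0.04340481  0.49992365 -0.4675425   1.99924535  0.33504442  0.71689323
 -2.50526717]
[-0.03152342  0.52347007 -0.46156525  1.95947368  0.33874585  0.73413346
 -2.48221943]
[ 0.00243562  0.4298402  -0.49862398  1.93879338  0.27127705  0.83859989
 -2.429115  ]
1 [ 0.81769808  0.37365175 -0.75947861  2.08412789  0.35354742  0.81235711
  1.41603794]
[ 0.29499169  0.64436148 -0.88855918  1.98473634  0.67740366  0.83883185
  0.37782402]
[ 0.30343065  0.67068956 -0.88609168  1.94482905  0.68808033  0.86040045
  0.40007766]
[ 0.34478598  0.57246589 -0.93458768  1.92423332  0.57172923  0.93613893
  0.48401568]
[-0.71802446 -0.10981537 -0.62505553] [ 0.46935964 -0.10809216  0.02741103]
0.043453399053730524 [-0.12374914 -0.70223145  5.70676437] 8.7333
```

View pics/grasp.png

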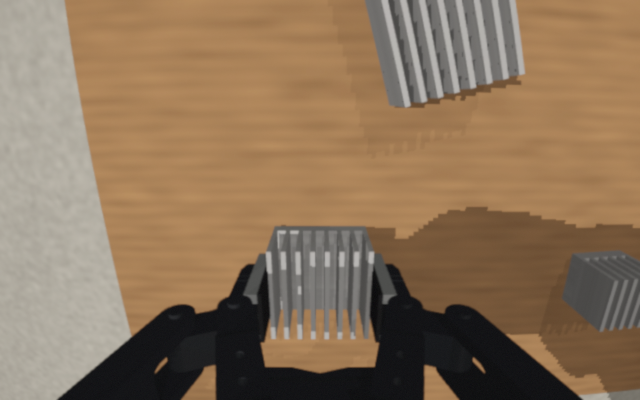

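The wrist view shows the sink centred between the pads, at (320,285), with a gap of 43.5 mm. I'll lift it and hover beside the lid on the -x side.

```bash
cat >> h.py <<'E'
t=np.radians(-12.45);lx=np.array([np.cos(t),np.sin(t)]);ly=np.array([-lx[1],lx[0]])
C=np.array([.5154,.186]); Q=down(t-np.pi/2)
def P(a,b,z): return (*(C+a*lx+b*ly),z)
def lf(p=None):
    p=np.array(read_eef_pos() if p is None else p); d=p[:2]-C; return d@lx,d@ly,p[2]
E
python3 - <<'E'
from h import *
movel((.4694,-.108,.13),speed=.12)
print(read_finger_gap(),read_ft_force())
move_ptp(P(-.022,0,.12),Q)
movel(P(-.022,0,.055),speed=.1); pause(.3)
print(lf(),read_finger_gap(),read_ft_force(),read_time_s(),read_qpos())
p,im=snap("wrist","hov.png"); np.save("hov.npy",p,allow_pickle=True)
cv2.imwrite("pics/hovz.png",cv2.resize(im[100:360,200:440],None,fx=2.3,fy=2.3,interpolation=cv2.INTER_CUBIC)[:,:,::-1])
E
```

```text
0.043363162561167574 [-0.47379567  0.33361511 -0.68124714]
(np.float64(-0.02159500850007221), np.float64(0.0002994057282356858), np.float64(0.05560430123575086)) 0.043523990665704185 [ 0.17698628  0.42908769 -1.85798112] 12.0417 [-0.02955973  0.47434532 -0.48545664  1.99876315  0.32144564  0.74141738
 -2.49700785]
```

View pics/hov.png

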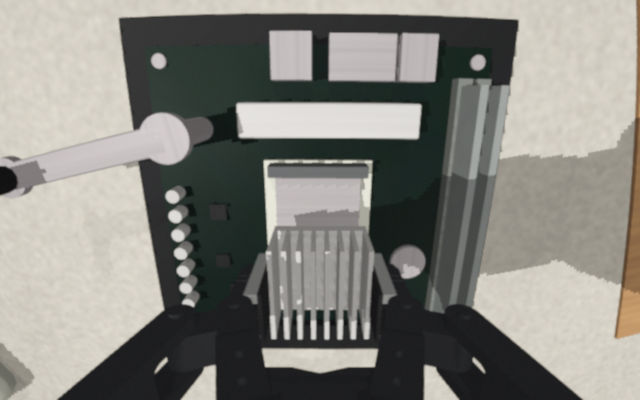

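View pics/hovz.png

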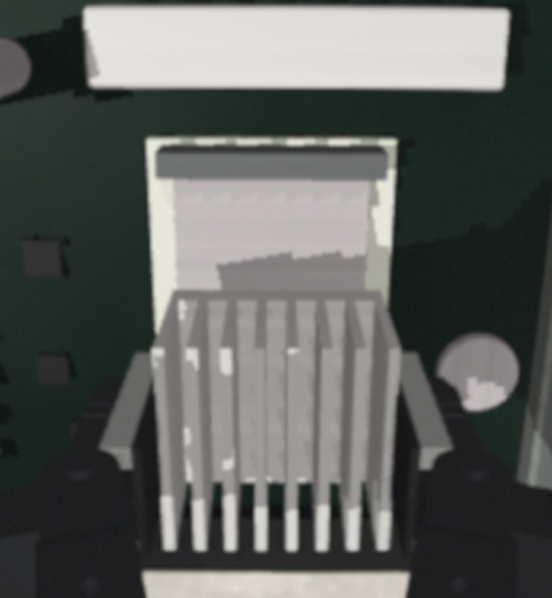

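```bash
python3 - <<'E'
from h import *
p=np.load("hov.npy",allow_pickle=True).item()
f=lambda x,y:((x+.5)/2.3-.5+200,(y+.5)/2.3-.5+100)
for n,u,z in[("lidL",(174,182),.016),("lidR",(369,182),.016),("barL",(157,180),.022),("barR",(386,180),.022),("sinktopL",(152,350),.0595),("sinktopR",(399,350),.0595),("sinktopnL",(160,550),.0595),("sinktopnR",(392,550),.0595),("sinkbaseL",(172,293),.0372),("sinkbaseR",(382,293),.0372),
 ("boardfarL",(119-200,18-100),.004)]:
    uv=f(*u) if n[0:5]!="board" else (119,18)
    print(n,np.round(lf(ray2z(p,uv,z)),4))
E
```

```text
lidL [0.0199 0.0215 0.016 ]
lidR [ 0.0199 -0.022   0.016 ]
barL [0.0218 0.0243 0.022 ]
barR [ 0.0218 -0.0249  0.022 ]
sinktopL [0.0001 0.0207 0.0595]
sinktopR [ 0.0001 -0.023   0.0595]
sinktopnL [-0.0436  0.0216  0.0595]
sinktopnR [-0.0436 -0.024   0.0595]
sinkbaseL [0.0019 0.02   0.0372]
sinkbaseR [ 0.0018 -0.0228  0.0372]
boardfarL [0.0997 0.0985 0.004 ]
```

```bash
python3 - <<'E'
from h import *
b=.0009
movel(P(-.021,b,.055),Q,speed=.05); pause(.2); f0=read_ft_force(); print(f0)
movel(P(-.021,b,.0425),Q,speed=.04)
z=.0425
for i in range(14):
    f=read_ft_force()-f0; print(round(z,4),np.round(lf(),4),f.round(2))
    if f[2]>5: break
    z-=.0005; movel(P(-.021,b,z),Q,speed=.02)
pause(.3); print(np.round(lf(),4),(read_ft_force()-f0).round(2),read_finger_gap(),read_time_s())
p,im=snap("wrist","down.png"); np.save("down.npy",p,allow_pickle=True); np.save("z.npy",[z,*f0])
cv2.imwrite("pics/downz.png",cv2.resize(im[100:360,200:440],None,fx=2.3,fy=2.3,interpolation=cv2.INTER_CUBIC)[:,:,::-1])
E
```

```text
[ 0.09180386  0.08590692 -1.98384681]
0.0425 [-0.0214  0.0007  0.042 ] [-0.47  0.11  1.  ]
0.042 [-0.0209  0.001   0.0422] [-0.4  -0.53  0.56]
0.0415 [-0.0209  0.0009  0.0416] [-1.15  0.46  0.89]
0.041 [-0.021   0.0009  0.041 ] [-0.38 -0.27  0.64]
0.0405 [-0.0209  0.001   0.0406] [-0.28  0.15  1.77]
0.04 [-0.0209  0.001   0.0405] [-1.86 -0.78  6.28]
[-0.0209  0.001   0.0405] [-3.12 -1.32  6.95] 0.043337526932536466 14.5583
```

View pics/downz.png

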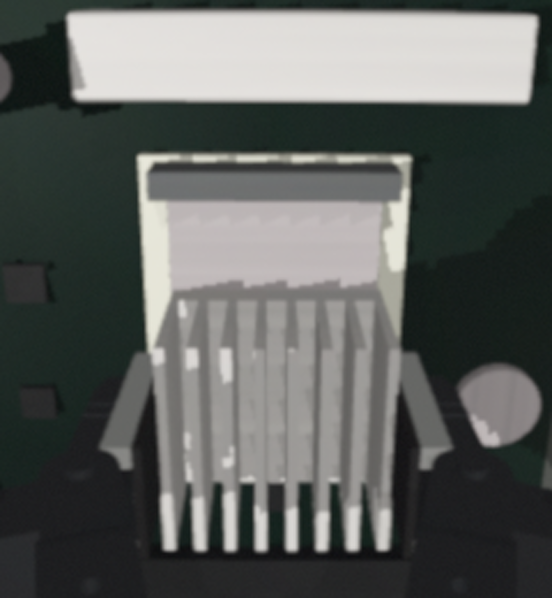

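Contact is at TCP z = 0.0405, as expected, with about 7 N down. In the picture the lid/bar midline is at column 275 and the sink's at 277, so I'll shift +0.3 mm in y during the slide.

```bash
python3 - <<'E'
from h import *
z,*f0=np.load("z.npy");f0=np.array(f0);b=.0012
for a in list(np.arange(-.018,-.0029,.003))+list(np.arange(-.002,.0061,.0007)):
    movel(P(a,b,z),Q,speed=.03)
    f=read_ft_force()-f0; l=lf(); fx=f[:2]@lx
    print(round(a,4),np.round(l,4),"fx",round(fx,2),"fy",round(f[:2]@ly,2),"fz",round(f[2],2))
    if f[2]>12: z+=.0004
    elif f[2]<2.5: z-=.0003
    if fx<-9 and a>-.004: break
pause(.2);print(np.round(lf(),4),read_ft_force()-f0,read_time_s())
p,im=snap("wrist","slid.png"); np.save("slid.npy",p,allow_pickle=True);np.save("az.npy",[a,z])
cv2.imwrite("pics/slidz.png",cv2.resize(im[100:360,200:440],None,fx=2.3,fy=2.3,interpolation=cv2.INTER_CUBIC)[:,:,::-1])
E
```

```text
-0.018 [-0.018   0.0017  0.0405] fx -2.61 fy -0.74 fz 8.03
-0.015 [-0.0153  0.002   0.0405] fx -2.59 fy -0.57 fz 7.17
-0.012 [-0.0123  0.0022  0.0405] fx -2.81 fy -0.2 fz 7.38
-0.009 [-0.0093  0.0023  0.0405] fx -1.72 fy -0.09 fz 7.32
-0.006 [-0.0062  0.0023  0.0405] fx -2.04 fy 0.62 fz 7.01
-0.003 [-0.0032  0.0024  0.0406] fx -1.91 fy 0.56 fz 6.65
-0.002 [-0.0025  0.0024  0.0405] fx -3.21 fy 0.16 fz 8.51
-0.0013 [-0.0019  0.0024  0.0406] fx -2.91 fy -0.6 fz 8.34
-0.0006 [-0.0013  0.0024  0.0405] fx -3.38 fy -0.22 fz 8.05
0.0001 [-0.0006  0.0024  0.0406] fx -3.84 fy 0.51 fz 7.14
0.0008 [-0.0001  0.0024  0.0406] fx -3.83 fy -0.3 fz 8.96
0.0015 [-0.0001  0.0024  0.0406] fx -4.4 fy -0.23 fz 9.58
0.0022 [-0.0001  0.0024  0.0405] fx -5.65 fy -0.96 fz 10.8
0.0029 [-0.0001  0.0024  0.0406] fx -7.45 fy -1.64 fz 12.85
0.0036 [-0.      0.0024  0.0406] fx -6.98 fy -0.59 fz 11.78
0.0043 [0.     0.0024 0.0406] fx -9.02 fy -0.21 fz 12.78
[0.     0.0024 0.0406] [-8.69020463  1.73753236 13.56732672] 18.8083
```

View pics/slidz.png

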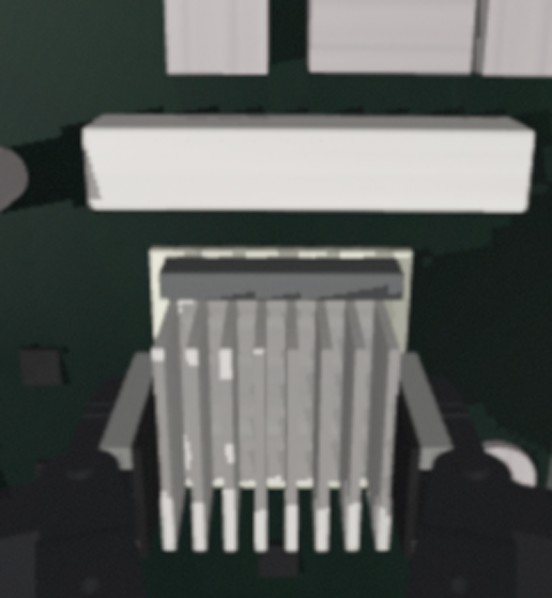

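The sink is against the stop with a = 0.000. The bar's midline is at column 282 and the sink's at 277, so it sits about 1 mm too far +y. I'll ease off the push and trim that.

```bash
python3 - <<'E'
from h import *
z,*f0=np.load("z.npy");f0=np.array(f0);a,z=np.load("az.npy")
z=.0402
for b in np.arange(.0012,-.004,-.0005):
    movel(P(.0012,b,z),Q,speed=.02);l=lf();f=read_ft_force()-f0
    print(round(b,4),np.round(l,4),f.round(1))
    if l[1]<.0015: break
movel(P(.0022,b,z),Q,speed=.02);pause(.3)
print(np.round(lf(),4),(read_ft_force()-f0).round(1),read_time_s())
p,im=snap("wrist","slid2.png"); np.save("ab.npy",[.0022,b,z])
cv2.imwrite("pics/slid2z.png",cv2.resize(im[100:360,200:440],None,fx=2.3,fy=2.3,interpolation=cv2.INTER_CUBIC)[:,:,::-1])
E
```

```text
0.0012 [-0.0001  0.0024  0.0405] [-3.1  0.7  8.7]
0.0007 [-0.0001  0.0023  0.0406] [-3.1  1.2  7.4]
0.0002 [-0.0001  0.0023  0.0406] [-2.6  3.3  7.3]
-0.0003 [-0.0001  0.0023  0.0406] [-3.4  3.2  6.9]
-0.0008 [-0.0001  0.0021  0.0406] [-3.   4.5  5.7]
-0.0013 [-0.0001  0.0019  0.0406] [-2.8  5.5  5.5]
-0.0018 [-0.0001  0.0014  0.0406] [-2.5  5.   6.2]
[-0.0001  0.0014  0.0406] [-5.7  5.6  7.3] 21.2167
```

View pics/slid2z.png

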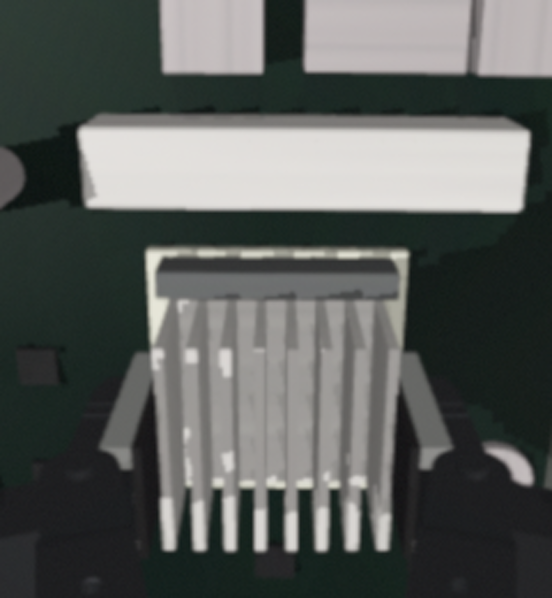

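The bar midline (277) now matches the sink's (277). I'll relax the stored force, release, retreat straight up and check.

```bash
python3 - <<'E'
from h import *
z,*f0=np.load("z.npy");f0=np.array(f0)
movel(P(.0004,.0008,.0404),Q,speed=.02);pause(.15)
print(np.round(lf(),4),(read_ft_force()-f0).round(1))
move_gripper(.06);print(read_finger_gap(),np.round(lf(),4),(read_ft_force()-f0).round(1))
movel(P(.0004,.001,.16),Q,speed=.15);pause(.3)
p,im=snap("wrist","rel.png"); np.save("rel.npy",p,allow_pickle=True)
cv2.imwrite("pics/relz.png",cv2.resize(im[60:300,150:450],None,fx=2.5,fy=2.5,interpolation=cv2.INTER_CUBIC)[:,:,::-1])
for n,zz in[("knob",.077),("pivot",.0545),("stop",.022),("sink_square",.016)]:
    print(n,[(np.round(d["at"],1),round(d["confidence"],2),ray2z(p,d["at"],zz).round(4),np.round(lf(ray2z(p,d["at"],zz)),4)) for d in tip_of("wrist",n)[:2]])
print(read_time_s())
E
```

```text
[-0.0002  0.0015  0.0405] [-3.3  2.6  6.6]
0.059809135040082666 [ 0.0011 -0.0003  0.04  ] [0.4 0.2 1.2]
knob [(array([118.4, 180.7]), 0.55, array([0.5733, 0.3091, 0.077 ]), array([0.03  , 0.1327, 0.077 ]))]
pivot [(array([232. , 148.1]), 0.75, array([0.5747, 0.2348, 0.0545]), array([0.0474, 0.0604, 0.0545]))]
stop [(array([320.6, 176.1]), 0.63, array([0.534 , 0.1801, 0.022 ]), array([ 0.0194, -0.0017,  0.022 ]))]
sink_square [(array([317.5, 194.8]), 0.61, array([0.5172, 0.1865, 0.016 ]), array([0.0017, 0.0009, 0.016 ])), (array([325.9, 355.6]), 0.56, array([0.3467, 0.2157, 0.016 ]), array([-0.1711, -0.0074,  0.016 ]))]
23.5333
```

View pics/rel.png

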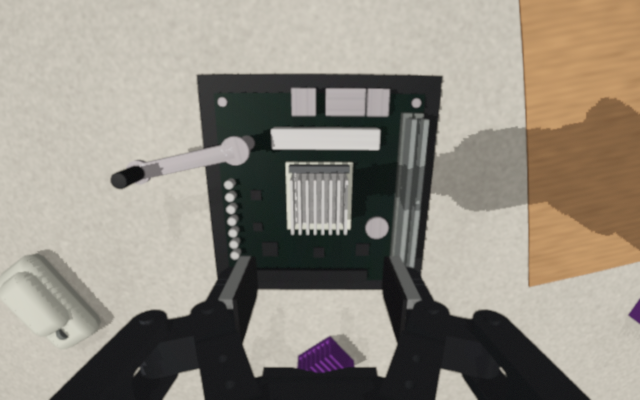

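View pics/relz.png

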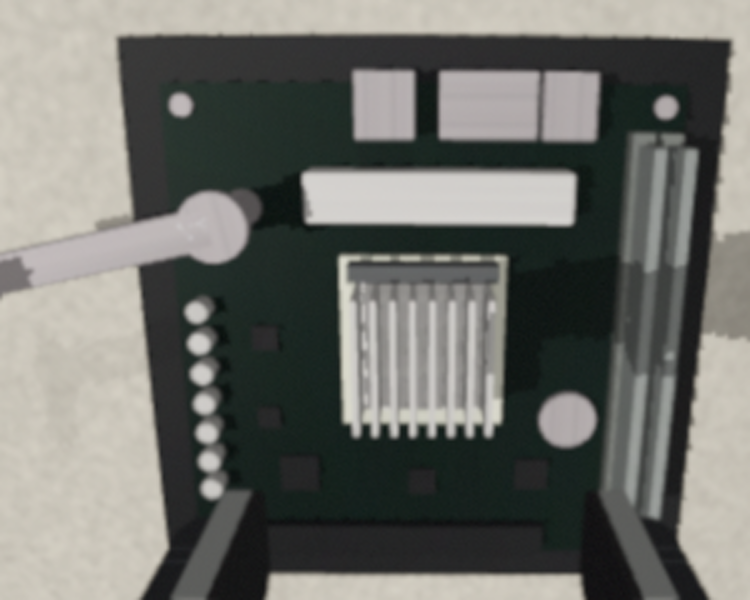

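The sink's fins (columns 350–498 in the zoom) lie under the bar (346–500) and against it, so it is seated square and centred. The keeper angle comes out at about 0.23 rad. Next I'll check the IK for the arc.

```bash
cat >> h.py <<'E'
PIV=np.array([.045,.0614])
def K(th,z,r=.075): return P(PIV[0]-r*np.sin(th),PIV[1]+r*np.cos(th),z)
E
python3 - <<'E'
from h import *
for nm,a in [("Q",t-np.pi/2),("tan-",t+np.pi+.23),("tan+",t+.23),("mid",t-np.pi/4),("mid2",t-3*np.pi/4)]:
    print(nm)
    for th in (.23,.8,1.57,2.0,2.5):
        q=inverse_kinematics(K(th,.075),down(a)); print(th, None if q is None else np.round(q,2))
E
```

```text
Q
0.23 [-0.17  0.64 -0.51  1.69  0.38  0.91 -2.62]
0.8 [-0.17  0.57 -0.52  1.8   0.36  0.87 -2.64]
1.57 [-0.11  0.49 -0.52  1.92  0.33  0.81 -2.59]
2.0 [-0.06  0.47 -0.51  1.95  0.32  0.8  -2.53]
2.5 [-0.    0.47 -0.5   1.95  0.31  0.8  -2.46]
tan-
0.23 [ 0.27  1.03 -1.25  1.67  1.03  1.25  1.93]
0.8 [ 0.3   0.96 -1.25  1.78  0.99  1.19  1.89]
1.57 [-1.5   1.05  1.36  1.98 -1.14  1.2  -2.78]
2.0 [-1.46  1.03  1.37  2.01 -1.13  1.18 -2.72]
2.5 [-1.3   0.78  1.15  2.   -0.88  0.98 -2.83]
tan+
0.23 [ 0.03  0.73 -0.8   1.68  0.61  0.99 -0.98]
0.8 [ 0.05  0.67 -0.81  1.79  0.59  0.94 -1.  ]
1.57 [ 0.13  0.59 -0.82  1.91  0.55  0.88 -0.96]
2.0 [ 0.18  0.56 -0.81  1.94  0.54  0.86 -0.9 ]
2.5 [ 0.24  0.56 -0.8   1.94  0.53  0.87 -0.83]
mid
0.23 [-0.09  0.67 -0.63  1.69  0.47  0.94 -1.9 ]
0.8 [-0.08  0.61 -0.64  1.79  0.45  0.89 -1.92]
1.57 [-0.01  0.53 -0.64  1.92  0.42  0.83 -1.87]
2.0 [ 0.04  0.5  -0.63  1.95  0.4   0.82 -1.81]
2.5 [ 0.1   0.5  -0.62  1.94  0.39  0.82 -1.74]
mid2
0.23 [-1.08  0.69  0.7   1.74 -0.54  0.92 -2.73]
0.8 [-1.13  0.62  0.7   1.85 -0.52  0.87 -2.75]
1.57 [-1.12  0.53  0.7   1.97 -0.47  0.81 -2.72]
2.0 [-0.9   0.45  0.48  1.99 -0.3   0.76 -2.81]
2.5 [-0.83  0.46  0.48  1.99 -0.3   0.76 -2.74]
```

```bash
python3 - <<'E'
from h import *
o=down(t+.23)
move_ptp(K(.228,.125),o); pause(.2)
p,im=snap("wrist","k1.png"); np.save("k1.npy",p,allow_pickle=True)
print([(d["at"],d["confidence"],np.round(lf(ray2z(p,d["at"],.077)),4)) for d in tip_of("wrist","knob")[:2]],np.round(lf(),4),read_time_s())
E
```

```text
[([314.1, 240.4], 0.57, array([0.0267, 0.133 , 0.077 ]))] [0.0282 0.1342 0.1252] 25.1333
```

View pics/k1.png

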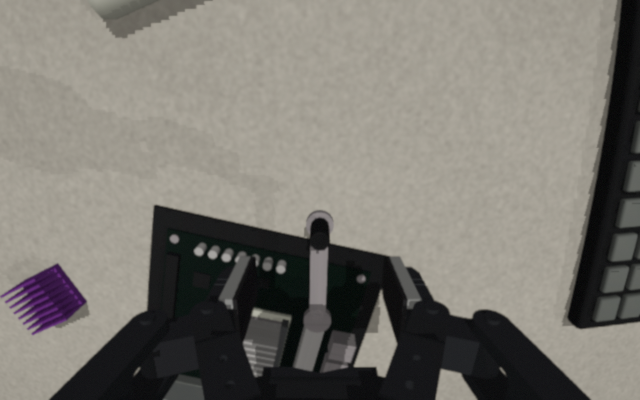

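The knob at (319,240) lies between the fingers on the tool axis. I'll descend, pinch lightly and lead it round.

```bash
python3 - <<'E'
from h import *
o=down(t+.23)
movel(K(.228,.0765),o,speed=.1); pause(.1); f0=read_ft_force();print(f0.round(1))
move_gripper(.006,20);print(read_finger_gap(),np.round(lf(),4),(read_ft_force()-f0).round(1))
for th in np.linspace(.228,2.49,16)[1:]:
    movel(K(th,.0765),o,speed=.08); f=read_ft_force()-f0
    l=lf(); print(round(th,2),"act",round(np.arctan2(PIV[0]-l[0],l[1]-PIV[1]),3),f.round(1),round(read_finger_gap(),4))
    if np.linalg.norm(f)>25: print("force");break
print(read_time_s())
p,im=snap("wrist","k2.png")
E
```

```text
[-0.6 -0.  -0.1]
0.011101807978419444 [0.0283 0.1346 0.077 ] [0.8 0.3 1.5]
0.38 act 0.375 [ 2.2 -0.5  0.9] 0.011
0.53 act 0.534 [ 0.6 -0.6  4.8] 0.0108
0.68 act 0.682 [ 1.5 -1.5  3.8] 0.0111
0.83 act 0.842 [ 0.8 -2.9  4.9] 0.0113
0.98 act 0.989 [ 2.4 -0.8  4.7] 0.0109
1.13 act 1.131 [2.1 0.3 4.7] 0.0112
1.28 act 1.286 [1.6 0.7 5.6] 0.0113
1.43 act 1.444 [ 0.7 -0.2  6.7] 0.0107
1.59 act 1.594 [0.5 1.3 5.6] 0.0106
1.74 act 1.757 [-0.3 -0.7  8.4] 0.0109
1.89 act 1.903 [-2.4  0.2  9. ] 0.0109
2.04 act 2.054 [-2.9 -0.2 10.1] 0.0108
2.19 act 2.206 [-3.6 -1.4 11.8] 0.0114
2.34 act 2.358 [-4.5 -1.7 13.5] 0.0107
2.49 act 2.5 [-5.3 -2.9 13.1] 0.0109
30.7333
```

View pics/k2.png

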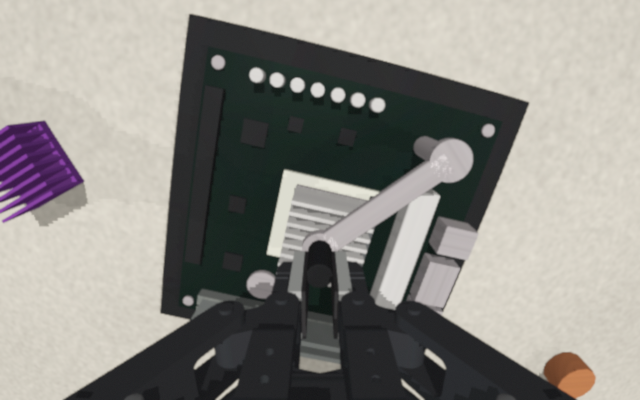

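```bash
python3 - <<'E'
from h import *
o=down(t+.23)
move_gripper(.05); 
movel(K(2.49,.17),o,speed=.12); pause(.2)
q=P(-.06,0.0,.24); move_ptp(q,Q); pause(.5)
p,im=snap("wrist","f1.png")
for n,zz in[("knob",.077),("pivot",.0545),("stop",.022),("sink_square",.016)]:
    print(n,[(np.round(d["at"],1),round(d["confidence"],2),np.round(lf(ray2z(p,d["at"],zz)),4)) for d in tip_of("wrist",n)[:2]])
cv2.imwrite("pics/f1z.png",cv2.resize(im[60:260,200:440],None,fx=3.2,fy=3,interpolation=cv2.INTER_CUBIC)[:,:,::-1])
snap("scene","f2.png");snap("side","f3.png");print(read_time_s(),read_ft_force())
E
```

```text
knob [(array([314.8, 126.7]), 0.81, array([-0.0029,  0.0025,  0.077 ]))]
pivot [(array([248.9,  70.2]), 0.66, array([0.0449, 0.0611, 0.0545]))]
stop [(array([318.8,  96.4]), 0.67, array([ 0.0222, -0.0009,  0.022 ]))]
sink_square [(array([314.8, 115.1]), 0.98, array([0.0036, 0.0033, 0.016 ])), (array([613.2, 225.6]), 0.9, array([-0.1209, -0.3593,  0.016 ]))]
34.675 [ 0.65986332  0.20731716 -0.31928377]
```

View pics/f1z.png

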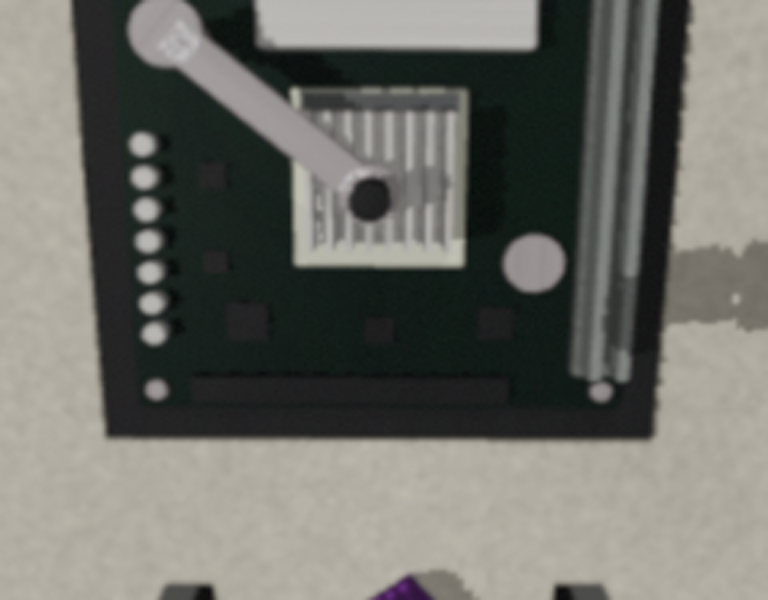

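View pics/f2.png

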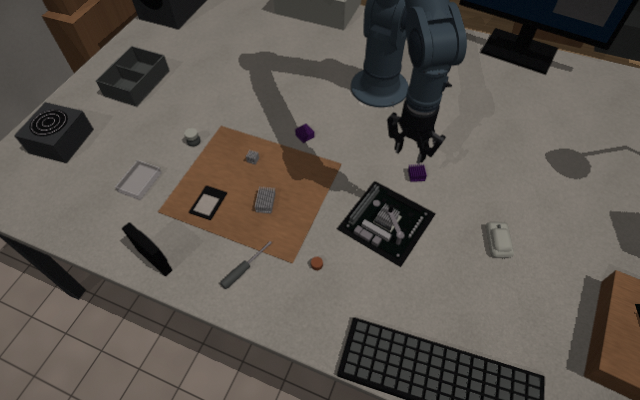

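```bash
python3 -c "
from bench import *
sign_off(); print(read_time_s())"
```

```text
the job is handed in; nothing more can be done
the job is handed in; nothing more can be done
```

The job is done and handed in at about 35 s of the 64 s allowed; `sign_off()` reports no verdict, so the result below rests on my own checks.

**Heat sink:** I set the square heat sink flat on the lid about 21 mm short of its place, pressing with about 7 N. I then slid it under 7–13 N until it met the stop ledge. It had drifted about 1 mm sideways, so I trimmed that while it was still on the lid, then released it.

**Keeper arm:** I pinched the knob and led it round to its end stop. The tool reached 2.50 rad. In the last picture the arm's own angle works out at about 2.46 rad, above the 2.3 needed.

**Last checks:**
- **Seating:** In the last wrist picture the sink sits square, against the ledge and centred sideways to within about 1 mm.
- **Disagreement:** The network's own estimate of the sink's position was about 3.5 mm off-centre on both axes. By then the keeper arm partly covered the sink, so I trusted the edges in the picture and the arm's reading at the stop (0.0 mm) instead.
- **Other things:** In the last scene picture the other sinks, the purple look-alikes and the bystanders are where they started, and the robot is clear of everything.

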